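# Fit the keyed shaft into the stirrer drive and hold it home

## Robot

A 6-joint arm with a two-finger parallel gripper is mounted at the origin on the work surface. World frame = base frame: x ahead of the robot, y to its left, z up, the work surface at z = 0. Lengths are in m, angles in rad, forces in N, time in s.
With the tool pointing down it reaches from about 0.25 to 0.775 m from the base axis. Payload 4 kg.
Tool frame: the origin (TCP) lies on the centre line of the jaws, within the pads' length; the fingertips stand 8 mm ahead of it and the grasp point (between the pads) lies 11 mm behind it; z points along the fingers, y is the direction in which the jaws open and shut (so a half turn about z gives the same grasp; the last joint's range is limited). The gripper opens to 94 mm and grips with 3 to 60 N. Pads are 16 mm wide; open, the fingers measure 119 mm over their backs; the gripper's body (75 mm by 177 mm) begins 78 mm behind the grasp point.
Start: joints at [1.091, 0.087, 1.371, -0, 1.684, -0.103], TCP at [0.202, 0.511, 0.214] pointing down, gripper open.
Joint ranges: [-3.1, 3.1], [-0.76, 2.03], [0.27, 2.55], [-1.08, 4.22], [0.17, 2.65], [-2.57, 2.57]. Speed limits (rad/s): [2.79, 2.79, 3.14, 3.14, 3.14, 3.14].

## Interface

Orientations are given as [roll, pitch, yaw] about the fixed x, y, z axes, in that order (R = Rz(yaw) Ry(pitch) Rx(roll)).
In Python, from bench import robot, cams, close_job gives the robot as it stands.
- The arm moves only by the tool arm_command, never from a script. Its argument "plan" is one flat list of numbers, 7 for each row, row after row: the shift along the tool's x, y, z in cm, then the turn, a rotation vector about the tool's x, y, z in degrees, then the closure, from 0 (fully open) to 1 (shut). A call has 1 to 8 rows; each row shifts and turns the commanded pose from where the row before left it, along the tool's axes as they then stand; what a row does not reach is not made up. A row lasts 1/8 s, in which the tool goes at most 62.5 mm and 10.7 degrees, less where a joint would pass 70% of its speed; a pose out of reach is approached as far as the arm can. A call with a gripper value outside its range is refused whole. The fingers move at their own pace and stop on an object; the grip force is fixed at half the most. Time passes only in rows, so rows that do not move let the fingers close. It gives the time, the measured TCP pose, the force and the opening at its end, in the units of the state.
- robot.get_obs(): the state, without advancing time (a new reading comes with each control period).
- cams.snapshot(name): name is "scene" or "side" or "wrist"; returns a dict with "pixels" (384x512x3 uint8, red, green, blue), "fov_y" (degrees; the focal length in pixels is half the picture's height over the tangent of half this angle, whatever the lens; pixels are square), "cx", "cy" (the principal point, pixels), "camera_from_world" (4x4, takes a point from world to camera coordinates); the wrist camera has in their place "tool_from_camera" (4x4, takes a point from camera to tool coordinates, whose origin is the TCP and whose axes are the flange's). Camera axes: x right, y up, looking along -z (the intrinsics and any distortion apply to the point x, -y, -z); pixel columns grow to the right and rows downward; lengths in m; the calibration is good to about 2 mm. A picture is of the moment at which its call begins: read the wrist's pose just before it. There is no depth.
- close_job(): hands the job in, once; it reports no verdict.
The state is a dict: "time": time; "joint_positions": joint angles; "qvel": joint speeds; "joint_torque": joint torques, N m; "tool_pos": TCP position; "ee_rot": TCP orientation; "wrist_force": force on the tool from outside, world axes, zero at the start; "wrist_torque": the same for the moment, N m; "width": finger opening in m.
Only numpy, scipy, OpenCV 4.12 (cv2) and the standard library are available. Lean on these libraries where they do the work, as an engineer would, in place of code of your own. Each camera call takes 0.05 s, during which the arm holds its last target.

## Task

Turn the black clamp knob on the drive unit clockwise as far as it goes, so that the yellow lock bar draws clear of the hub. Then take the red-handled keyed shaft out of the rack, put it into the hub, turn it while pressing until its key slips into the slot, and push on against the spring until its flange sits fully home on the hub. Finish still gripping the shaft and holding it down there, ready for pinning; leave the other shafts and everything else on the bench alone.

Things in the scene. Friction and masses are not known exactly. Their poses are not given: they have to be found in the camera images.
- drive: Stirrer drive unit: white case 140 x 220 x 50 mm (x, y, z), upright, origin under its centre on the bench. On top: the round aluminium hub at y -50 mm and a blue housing (62 x 60 mm, top 101 mm above the bench) at y +55 mm carrying the clamp knob. Fixed.
- lock_knob_grip (a point): Black clamp knob on top of the blue housing, 44 mm across, with a raised bar grip along its own x axis: pinch it across its y axis. This point is on the knob's vertical axis at the height to grip and turns with the knob.
- lock_knob (a joint): Angle of the clamp knob, rad: starts near 0 (0 to 0.1, lock bar across the hub), grows clockwise seen from above to a stop at 1.4 (yellow lock bar drawn into the housing). Geared to the bar, light friction, stays where left.
- lock_bar (a joint): Travel of the yellow lock bar (24 mm wide, 4 mm thick), m: 0 to 0.052, moved by the knob along the unit's +y. At 0 it lies 1 mm above the hub's face, across the bore, and bars the way in.
- hub_mouth (a point): Centre of the hub's flat top face on the axis of its upright bore, 95 mm above the bench; axes as the drive unit. Hub 54 mm across, 45 mm tall, bore 16 mm. A slot 9 mm wide, 19 mm deep runs across the whole face through the bore. Its direction differs each time: within 0.5 rad either side of this x axis, not reported, to be seen or felt for.
- ejector (a joint): Spring ejector (brass pin) in the bore, m pressed: 0 with its top 32 mm below the hub's face, 0.006 with the shaft home. Pushes back with about 4 N rising to 9 N at home, and lifts the shaft about 6 mm if it is not held down.
- keyed_shaft_grip (a point): Centre of the red handle, 26 x 16 x 50 mm (x, y, z), of the upright keyed shaft: pinch it across its y. Below this point: flange 32 mm across, 4 mm thick, underside at 29 mm; brass cross key 26 mm long (x), 6 wide (y), 14 high, lower edge at 45 mm, same after a half turn; round pilot 14 mm across, 22 long, tapered nose, end at 67 mm. 0.10 to 0.18 kg.
- keyed_shaft_tip (a point): Centre of the lower end of the keyed shaft's pilot; axes as the shaft (z up along it, x along the key). With the shaft home it lies 38 mm below the hub's face and the flange sits on that face.
- rack: White rack 225 x 70 x 30 mm (x, y, z), origin under its centre, fixed. Three holes (16 mm square) 75 mm apart along x, 20 mm deep; the keyed shaft stands in any of them, the others hold plain shafts.
- blue_shaft_grip (a point): Handle centre of a like-shaped plain shaft without key, blue handle. Standing in the same rack. Leave it alone.
- grey_shaft_grip (a point): Handle centre of a like-shaped plain shaft without key, grey handle. Standing in the same rack. Leave it alone.
- amber_bottle: brown glass bottle, 72 mm across, 150 mm tall; origin at its underside, or under its middle if lying. A bystander: leave it alone.
- jar: low white jar, 60 mm across, 75 mm tall; origin at its underside, or under its middle if lying. A bystander: leave it alone.
- flask: clear conical stoppered flask, 76 mm across, 124 mm tall; origin at its underside, or under its middle if lying. A bystander: leave it alone.
- screwdriver: yellow-handled screwdriver lying on the bench; origin at its underside, or under its middle if lying. A bystander: leave it alone.
- solvent_bottle: green glass bottle with a blue cap, 60 mm across, 130 mm tall; origin at its underside, or under its middle if lying. A bystander: leave it alone.
There are look-alikes about, which are no part of the job. Leave any orange look-alike of the part that bears keyed_shaft_grip alone.

How it is judged:
By the outcome, as a careful person would: the job done as asked, in the order asked, and still so for the second after the job is handed in, while the arm keeps its last pose, push and grip.
It also fails if it takes over 54 s, if anything falls off the work surface, if the arm or the gripper's body presses on something with over 40 N, if the wrist force passes 120 N, or if a joint passes its speed limit or range.

## Working session

There is one attempt and no reset: what is moved stays moved. The work goes in short steps, Python scripts to look and compute and a tool call to move; the robot and the scene stay as the last step left them, time stands still between calls to the robot, and variables do not carry over. Pictures are saved under pics/ and viewed, and the job is handed in when it is done.

Besides the shell and the picture viewer there is one more tool, called after "Request:" by a JSON object that holds its "name" and its "arguments", one argument or row to a line. arm_command: Moves the arm, as the interface text tells. Its arguments: {"type":"object","properties":{"plan":{"type":"array","items":{"type":"number"}}},"required":["plan"]}

```bash
ls -la; mkdir -p pics; cat > snap.py <<'E'
import cv2,sys
from bench import robot,cams
import numpy as np,pickle
def snap(name,out):
    o=robot.get_obs(); s=cams.snapshot(name)
    cv2.imwrite(f'pics/{out}.png',s['pixels'][:,:,::-1]); s['obs']=o
    pickle.dump(s,open(f'pics/{out}.pkl','wb')); return s
E
python3 - <<'E'
from snap import *
for n in ['scene','side','wrist']:
    s=snap(n,n+'0'); print(n,{k:v for k,v in s.items() if k!='pixels' and k!='obs'})
print(s['obs'])
E
```

```text
total 12
drwxr-xr-x  3 agent agent 4096 Dec  7 01:39 .
drwxr-xr-x 23 root  root  4096 Dec  7 01:39 ..
drwxr-xr-x  2 agent agent 4096 Dec  7 01:39 pics
scene {'fov_y': 53.1512694076862, 'cx': 252.40335227913423, 'cy': 195.55834815399393, 'camera_from_world': array([[ 0.74070314,  0.67175302,  0.0103319 , -0.38695645],
       [-0.53586935,  0.5814566 ,  0.61217013,  0.33709309],
       [ 0.40521958, -0.45897289,  0.79065858, -1.31548121],
       [ 0.        ,  0.        ,  0.        ,  1.        ]])}
side {'fov_y': 44.22785634557109, 'cx': 249.5025762125037, 'cy': 189.80412273341346, 'camera_from_world': array([[-0.96465389, -0.26348743,  0.00415163,  0.53683198],
       [ 0.19293606, -0.69545185,  0.69218668, -0.2801677 ],
       [-0.17949523,  0.66852158,  0.72170656, -1.09048447],
       [ 0.        ,  0.        ,  0.        ,  1.        ]])}
wrist {'fov_y': 63.85580906193479, 'cx': 257.7327290518763, 'cy': 191.02429574464261, 'tool_from_camera': array([[-6.26870142e-04,  9.68889168e-01,  2.47494217e-01,
         7.23431606e-02],
       [ 9.99999018e-01,  9.17544912e-04, -1.05913505
[... 174 characters left out ...]
,
         1.00000000e+00]])}
{'time': 0.1, 'joint_positions': array([ 1.09087953e+00,  8.78512618e-02,  1.37208383e+00, -1.04239488e-06,
        1.68362534e+00, -1.03080276e-01]), 'qvel': array([ 0.00102665, -0.00161685, -0.00386687,  0.00116499,  0.00127555,
        0.00075636]), 'joint_torque': array([ 2.31462807e-03, -3.41252625e+01, -3.03301334e+01,  7.20246602e-02,
        3.04039638e-02, -9.96535437e-05]), 'tool_pos': array([0.20215914, 0.51097854, 0.21244732]), 'ee_rot': array([-3.13963522e+00, -2.01449238e-04,  2.76475582e+00]), 'wrist_force': array([-0.61105119, -0.51099838,  0.4366205 ]), 'wrist_torque': array([-0.02433024, -0.05055572, -0.04259654]), 'width': 0.09402117298158717}
```

View pics/scene0.png

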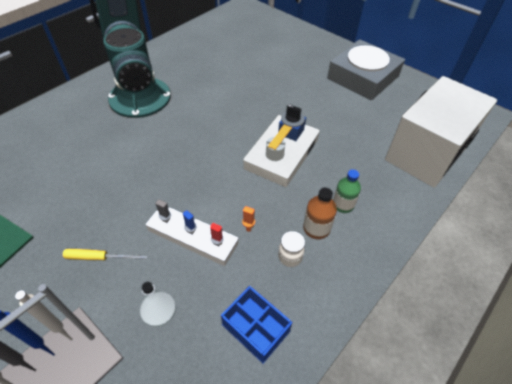

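View pics/side0.png

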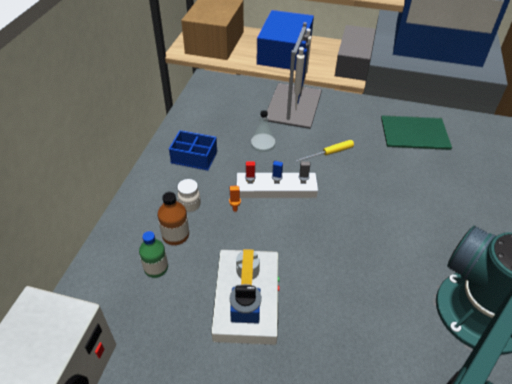

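View pics/wrist0.png

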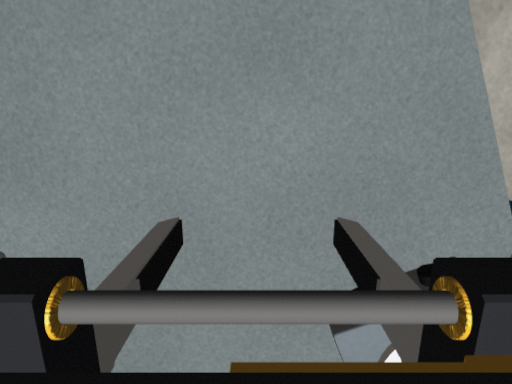

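Scene view: drive unit at about (282,148) with the yellow bar over the hub and the knob at (293,115). The rack is at (192,233) with handles grey (164,210), blue (188,220) and red (217,232), and the orange look-alike is at (248,217). Side view: hub (247,262), knob (244,297), red handle (250,170). Next I'll measure these.

```bash
cat >> snap.py <<'E'
from scipy.spatial.transform import Rotation as Rn
def load(out): return pickle.load(open(f'pics/{out}.pkl','rb'))
def world_cam(s):
    # returns world_from_cam
    if 'camera_from_world' in s: return np.linalg.inv(s['camera_from_world'])
    o=s['obs']; T=np.eye(4); T[:3,:3]=Rn.from_euler('xyz',o['ee_rot']).as_matrix(); T[:3,3]=o['tool_pos']
    return T@s['tool_from_camera']
def foc(s): return s['pixels'].shape[0]/2/np.tan(np.radians(s['fov_y'])/2)
def ray(s,u,v):
    W=world_cam(s); f=foc(s)
    d=W[:3,:3]@np.array([(u-s['cx'])/f,-(v-s['cy'])/f,-1.]); return W[:3,3],d/np.linalg.norm(d)
def onplane(s,u,v,z):
    c,d=ray(s,u,v); return c+d*(z-c[2])/d[2]
def tri(a,b):
    (c1,d1),(c2,d2)=a,b
    A=np.stack([d1,-d2],1); t=np.linalg.lstsq(A,c2-c1,rcond=None)[0]
    p,q=c1+t[0]*d1,c2+t[1]*d2; return (p+q)/2,np.linalg.norm(p-q)
def proj(s,p):
    C=np.linalg.inv(world_cam(s)); q=C[:3,:3]@np.asarray(p)+C[:3,3]; f=foc(s)
    return np.array([s['cx']+f*q[0]/-q[2], s['cy']-f*q[1]/-q[2]])
def blob(s,lo,hi,roi=None,n=1):
    h=cv2.cvtColor(s['pixels'],cv2.COLOR_RGB2HSV); m=cv2.inRange(h,np.array(lo),np.array(hi))
    if roi: 
        k=np.zeros_like(m); x0,y0,x1,y1=roi; k[y0:y1,x0:x1]=1; m=m*k
    c,_=cv2.findContours(m,cv2.RETR_EXTERNAL,cv2.CHAIN_APPROX_NONE)
    return sorted(c,key=cv2.contourArea,reverse=True)[:n]
def cen(c): M=cv2.moments(c); return M['m10']/M['m00'],M['m01']/M['m00']
E
python3 - <<'E'
from snap import *
a=load('scene0');b=load('side0')
print('base',proj(a,[0,0,0]),proj(b,[0,0,0]))
P={}
for n,u,v in [('red',((0,150,80),(6,255,255)),None),('blue',((105,120,60),(125,255,255)),None)]:
    r1=(150,190,235,250); r2=(238,155,320,185)
    c1=blob(a,*u,roi=r1)[0]; c2=blob(b,*u,roi=r2)[0]
    p1,p2=cen(c1),cen(c2); print(n,p1,p2,cv2.contourArea(c1),cv2.contourArea(c2),*tri(ray(a,*p1),ray(b,*p2)))
for n,p1,p2 in [('knob',(293,112),(244,293)),('hub',(277,145),(247,262)),('grey',(163,208),(305,170))]:
    print(n,*tri(ray(a,*p1),ray(b,*p2)))
def up(o,box,k):
    im=cv2.imread(f'pics/{o}.png'); x0,y0,x1,y1=box
    cv2.imwrite(f'pics/{o}_z{x0}.png',cv2.resize(im[y0:y1,x0:x1],None,fx=k,fy=k,interpolation=cv2.INTER_CUBIC))
up('scene0',(235,90,335,190),6); up('side0',(205,240,290,345),5)
E
```

```text
base [139.49966116  97.20347231] [482.11310885 311.20143247]
red (215.3904761904762, 228.06984126984125) (249.94077834179353, 168.45516074450083) 52.5 98.5 [ 0.61725544 -0.23154956  0.0853493 ] 0.0033015150728002212
blue (188.45666666666665, 218.595) (277.0443490701001, 168.343347639485) 100.0 116.5 [ 0.54767969 -0.25499029  0.08138192] 0.0004973660157224957
knob [0.52029474 0.17304003 0.12563348] 0.002557616526446693
hub [0.54499528 0.07210674 0.08672252] 0.0037948546924583396
grey [ 0.47384159 -0.27419326  0.07554641] 0.0019766392705336897
```

View pics/scene0_z235.png

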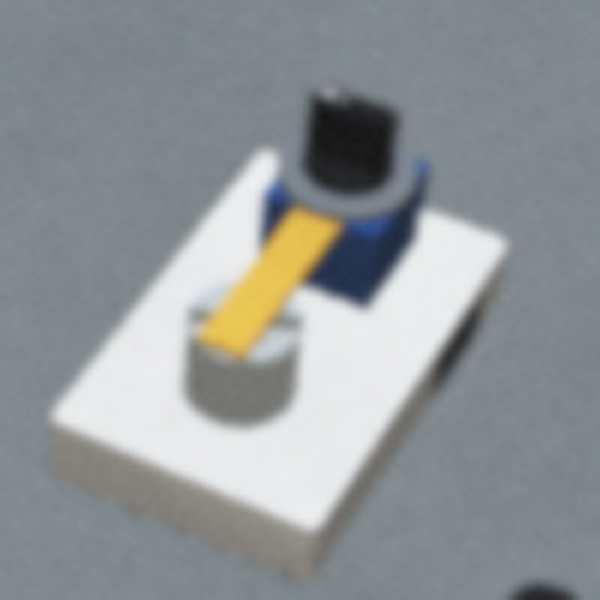

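View pics/side0_z205.png

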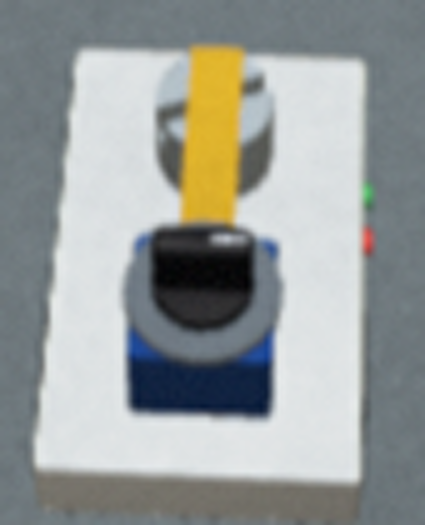

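The zooms show the drive's top corners clearly. The knob bar lies across the lock bar's direction, and the slot is visible on both sides of the yellow bar.

```bash
python3 - <<'E'
from snap import *
a=load('scene0');b=load('side0')
A=[(279.7,115),(319.7,130.5),(243.3,159.7),(287.5,178.3)]
B=[(205+362/5,240+478/5),(205+35/5,240+470/5),(205+365/5,240+60/5),(205+77/5,240+50/5)]  # x-: image right in side
for s,L in ((a,A),(b,B)):
    w=np.array([onplane(s,u,v,.05) for u,v in L]); print(w[:,:2].round(4)); c=w.mean(0)
    yv=(w[0]+w[1]-w[2]-w[3])/2; xv=(w[1]+w[3]-w[0]-w[2])/2
    yaw=np.arctan2(-yv[0],yv[1]); print('c',c,'ywlen',np.linalg.norm(yv),np.linalg.norm(xv),'yaw',yaw,np.arctan2(xv[1],xv[0]))
    R=np.array([np.cos(yaw),np.sin(yaw)]);Y=np.array([-np.sin(yaw),np.cos(yaw)])
    print('hub',c[:2]-.05*Y,'knob',c[:2]+.055*Y)
# rack top edge corners
print('tool yaw')
E
```

```text
[[ 0.4465  0.209 ]
 [ 0.5793  0.2367]
 [ 0.4926 -0.0059]
 [ 0.6266  0.025 ]]
c [0.53626023 0.11621213 0.05      ] ywlen 0.21831201481030124 0.136531779675064 yaw 0.21576930155505442 0.21602156025690702
hub [0.54696518 0.06737153] knob [0.52448479 0.16993679]
[[ 0.4388  0.2093]
 [ 0.5724  0.2424]
 [ 0.4858 -0.002 ]
 [ 0.6219  0.0294]]
c [0.52970664 0.11977618 0.05      ] ywlen 0.21754190439682197 0.13865141603143155 yaw 0.22372374061245534 0.23468250626342355
hub [0.54079975 0.07102227] knob [0.51750423 0.17340547]
tool yaw
```

```bash
cat >> snap.py <<'E'
def delta(tgt,yaw,o=None,p=None,roty=None):
    """rotation (deg about tool z) to do first, then shift in cm in the turned (vertical) tool frame"""
    o=o or robot.get_obs(); y0=o['ee_rot'][2]; dy=(yaw-y0+np.pi)%(2*np.pi)-np.pi
    R=(Rn.from_euler('z',yaw)*Rn.from_euler('x',np.pi)).as_matrix()
    print('turn z',-np.degrees(dy).round(2),'shift cm',(R.T@(np.array(tgt)-o['tool_pos'])*100).round(2), 'q6 after ~',o['joint_positions'][5]-dy)
E
python3 - <<'E'
from snap import *
Y=np.array([-np.sin(.22),np.cos(.22)]);X=np.array([np.cos(.22),np.sin(.22)])
c=np.array([.533,.118])+.03*X
delta([*c,.25],.22+np.pi)
E
```

```text
turn z -34.19 shift cm [-26.71 -45.58  -3.74] q6 after ~ -0.6998619216042805
```

Request:
{"name": "arm_command", "arguments": {
  "plan": [0, 0, -1, 0, 0, -8.5, 0, 0, 0, -1, 0, 0, -8.5, 0, 0, 0, -1, 0, 0, -8.5, 0, 0, 0, -0.7, 0, 0, -8.7, 0, -2.2, -3.8, 0, 0, 0, 0, 0, -2.2, -3.8, 0, 0, 0, 0, 0, -2.2, -3.8, 0, 0, 0, 0, 0, -2.2, -3.8, 0, 0, 0, 0, 0]
}}

```text
time: 1.15
tool_pos: [0.3221, 0.3811, 0.2501]
ee_rot: [-3.141, -0.0, -2.921]
wrist_force: [-0.5, -0.3, 1.1]
width: 0.0941
```

Request:
{"name": "arm_command", "arguments": {
  "plan": [-2.2, -3.8, 0, 0, 0, 0, 0, -2.2, -3.8, 0, 0, 0, 0, 0, -2.2, -3.8, 0, 0, 0, 0, 0, -2.2, -3.8, 0, 0, 0, 0, 0, -2.2, -3.8, 0, 0, 0, 0, 0, -2.2, -3.8, 0, 0, 0, 0, 0, -2.2, -3.8, 0, 0, 0, 0, 0, -2.5, -3.8, 0, 0, 0, 0, 0]
}}

```text
time: 2.15
tool_pos: [0.5631, 0.1236, 0.2502]
ee_rot: [3.141, -0.0, -2.921]
wrist_force: [0.9, -0.2, 0.1]
width: 0.0937
```

Request:
{"name": "arm_command", "arguments": {
  "plan": [0, 0, 0, 0, 0, 0, 0, 0, 0, 0, 0, 0, 0, 0]
}}

```text
time: 2.4
tool_pos: [0.562, 0.1251, 0.25]
ee_rot: [3.141, -0.001, -2.922]
wrist_force: [-0.2, 0.8, 0.2]
width: 0.094
```

```bash
python3 - <<'E'
from snap import *
s=snap('wrist','w1'); print(s['obs']['tool_pos'],s['obs']['ee_rot'],s['obs']['joint_positions'])
print([proj(s,[*c,z]) for c,z in [((.544,.069),.095),((.521,.1717),.101)]])
E
```

```text
[0.56202433 0.12505739 0.25004315] [ 3.14076480e+00 -1.15708003e-03 -2.92151794e+00] [ 1.20059748e-01  1.42025003e-01  1.23858545e+00  7.21360436e-04
  1.76221611e+00 -1.67067401e+00]
[array([208.87674553, 153.51358618]), array([309.13546116, 154.14495813])]
```

View pics/w1.png

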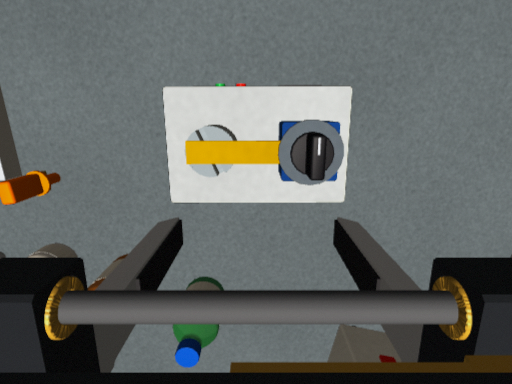

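The wrist view shows the whole drive: case (165..350, 87..203), hub around (210,150), knob around (311,152) with its bar pinched along image rows, and the slot slanting from (197,130) to (219,172).

```bash
python3 - <<'E'
from snap import *
s=load('w1'); 
# case quad (white + everything inside): hull of bright pixels
g=s['pixels'].astype(int); m=((g.min(2)>200)).astype(np.uint8)*255; m[:75]=0;m[215:]=0;m[:,:150]=0;m[:,365:]=0
c=max(cv2.findContours(m,0,1)[0],key=cv2.contourArea); h=cv2.convexHull(c)
q=cv2.approxPolyDP(h,6,True).reshape(-1,2); print(q)
w=np.array([onplane(s,u,v,.05)[:2] for u,v in q]); print(w.round(4), w.mean(0))
# edges by fitting
for i in range(len(q)):
    e=w[(i+1)%len(q)]-w[i]; print(np.linalg.norm(e).round(4), np.degrees(np.arctan2(e[1],e[0])).round(2))
# ring grey of knob: blue housing
cb=blob(s,(105,100,40),(130,255,255),roi=(270,110,350,190))[0]; r=cv2.minAreaRect(cb); print('blue',r,onplane(s,*r[0],.101))
im=cv2.resize(s['pixels'][110:200,175:355,::-1],None,fx=4.4,fy=4.4,interpolation=cv2.INTER_CUBIC); cv2.imwrite('pics/w1z.png',im)
E
```

```text
[[351  89]
 [342 200]
 [172 200]
 [164  88]]
[[ 4.429e-01  2.092e-01]
 [ 5.724e-01  2.366e-01]
 [ 6.186e-01  2.880e-02]
 [ 4.885e-01 -2.000e-04]] [0.5305641 0.1185864]
0.1324 11.98
0.2129 -77.46
0.1333 -167.43
0.2143 102.29
blue ((288.0, 130.5), (17.0, 16.0), 90.0) [0.50230734 0.1443843  0.101     ]
```

View pics/w1z.png

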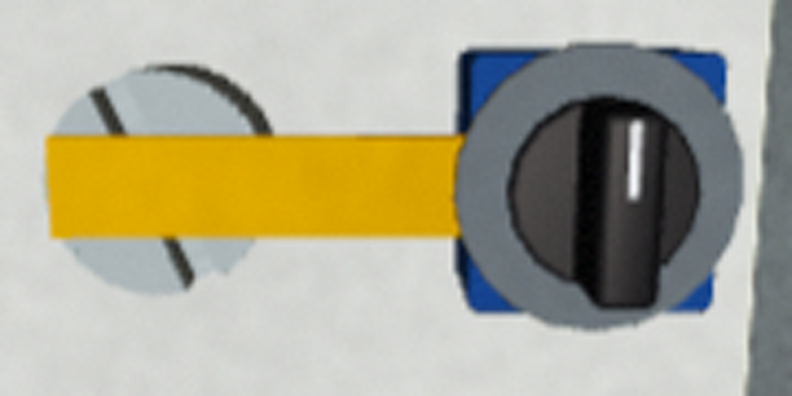

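```bash
python3 - <<'E'
from snap import *
a=load('scene0');b=load('side0');s=load('w1')
r=[ray(a,290.8,105.5),ray(b,251,288),ray(s,319.5,146.4)]
for i,j in ((0,1),(0,2),(1,2)): print(tri(r[i],r[j]))
for z in (.101,.106): print('ring',onplane(s,311.4,152.5,z))
print('hub',onplane(s,175+157/4.4,110+180/4.4,.095))
# disc of knob, bar ends at top
for z in (.11,.13,.14): print(z,[onplane(s,175+u/4.4,110+v/4.4,z)[:2].round(4) for u,v in ((607,192),(632,110),(632,305),(610,200),(660,200))])
E
```

```text
(array([0.50876364, 0.17064579, 0.1446345 ]), np.float64(0.0028242576864356272))
(array([0.50897036, 0.17133391, 0.14367308]), np.float64(0.0017067787767244898))
(array([0.50785647, 0.17030589, 0.14531191]), np.float64(0.0008029366944586364))
ring [0.51883189 0.17355681 0.101     ]
ring [0.51840887 0.17256004 0.106     ]
hub [0.54087228 0.07036727 0.095     ]
0.11 [array([0.5188, 0.1736]), array([0.4996, 0.1743]), array([0.5432, 0.1863]), array([0.5205, 0.1748]), array([0.518, 0.186])]
0.13 [array([0.5171, 0.1695]), array([0.4991, 0.1701]), array([0.5399, 0.1813]), array([0.5186, 0.1706]), array([0.5163, 0.1811])]
0.14 [array([0.5162, 0.1674]), array([0.4989, 0.1681]), array([0.5383, 0.1789]), array([0.5177, 0.1685]), array([0.5154, 0.1786])]
```

```bash
python3 - <<'E'
from snap import *
delta([.5188,.1727,.132],np.radians(190.6))
E
```

```text
turn z 2.06 shift cm [ 3.36  5.43 11.84] q6 after ~ -1.6348049533668183
```

Request:
{"name": "arm_command", "arguments": {
  "plan": [0, 0, 0, 0, 0, 2, 0, 1.7, 2.7, 0, 0, 0, 0, 0.3, 1.66, 2.7, 0, 0, 0, 0, 0.3, 0, 0, 4, 0, 0, 0, 0.3, 0, 0, 4, 0, 0, 0, 0.3, 0, 0, 0, 0, 0, 0, 0.3, 0, 0, 0, 0, 0, 0, 0.3]
}}

```text
time: 3.32
tool_pos: [0.52, 0.1722, 0.1724]
ee_rot: [3.141, 0.003, -2.956]
wrist_force: [0.8, -0.3, 0.5]
width: 0.0656
```

```bash
python3 - <<'E'
from snap import *
s=snap('side','s2');print(s['obs']['tool_pos'],s['obs']['width'])
cv2.imwrite('pics/s2z.png',cv2.resize(s['pixels'][200:350,170:320,::-1],None,fx=4,fy=4,interpolation=cv2.INTER_CUBIC))
s=snap('wrist','w2')
delta([.5188,.1727,.132],np.radians(190.6))
E
```

```text
[0.52002147 0.17218798 0.17237395] 0.0655810189828413
turn z 0.01 shift cm [0.18 0.1  4.12] q6 after ~ -1.5401216773955417
```

View pics/s2z.png

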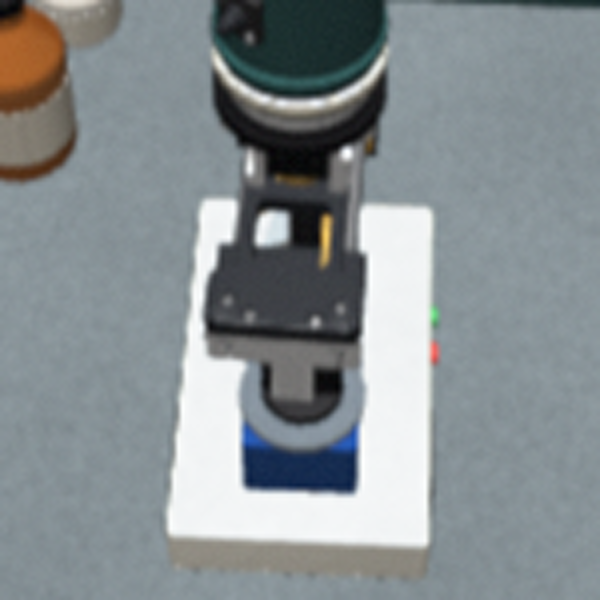

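View pics/w2.png

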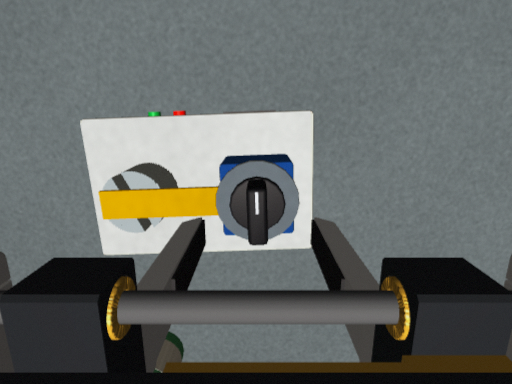

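The jaws straddle the knob bar, which is centred at column 257 and aligned with the picture. I'll go down and close.

Request:
{"name": "arm_command", "arguments": {
  "plan": [0.18, 0.1, 2, 0, 0, 0, 0.3, 0, 0, 2.1, 0, 0, 0, 0.3, 0, 0, 0, 0, 0, 0, 0.5, 0, 0, 0, 0, 0, 0, 0.7, 0, 0, 0, 0, 0, 0, 0.85, 0, 0, 0, 0, 0, 0, 1, 0, 0, 0, 0, 0, 0, 1, 0, 0, 0, 0, 0, 0, 1]
}}

```text
time: 4.42
tool_pos: [0.5178, 0.1712, 0.1298]
ee_rot: [-3.139, 0.0, -2.957]
wrist_force: [-0.2, -4.5, 0.8]
width: 0.0138
```

Request:
{"name": "arm_command", "arguments": {
  "plan": [0, -0.15, 0, 0, 0, 0, 1, 0, 0, 0, 0, 0, 10, 1, 0, 0, 0, 0, 0, 10, 1, 0, 0, 0, 0, 0, 10, 1, 0, 0, 0, 0, 0, 10, 1, 0, 0, 0, 0, 0, 10, 1, 0, 0, 0, 0, 0, 10, 1, 0, 0, 0, 0, 0, 10, 1]
}}

```text
time: 5.42
tool_pos: [0.5185, 0.1724, 0.1298]
ee_rot: [3.138, -0.002, 2.1]
wrist_force: [1.1, 3.0, 0.7]
width: 0.0139
```

```bash
python3 - <<'E'
from snap import *
s=snap('wrist','w3');o=s['obs'];print(o['tool_pos'],o['width'],o['ee_rot'],o['wrist_force'],o['wrist_torque'],o['joint_torque'])
E
```

```text
[0.51848102 0.17240426 0.12980266] 0.013887039819574214 [ 3.13816393e+00 -2.11614040e-03  2.10016517e+00] [1.07512929 3.01251308 0.6551551 ] [ 0.3535982  -0.24500921  0.02673199] [ -1.16978176 -33.93020153 -28.37126613  -0.61155936   0.69618618
  -1.09010227]
```

View pics/w3.png

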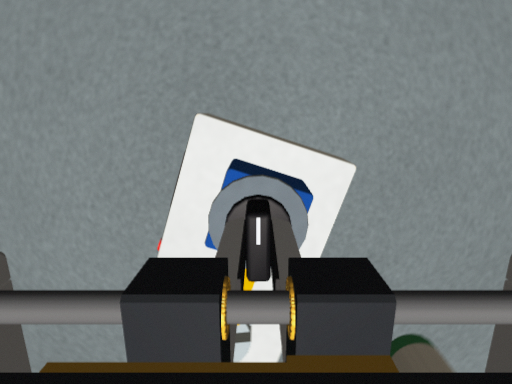

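The knob is in the jaws and following, now at about 72°. I'll continue to the stop.

Request:
{"name": "arm_command", "arguments": {
  "plan": [0, 0, 0, 0, 0, 5, 1, 0, 0, 0, 0, 0, 3, 1, 0, 0, 0, 0, 0, 2, 1, 0, 0, 0, 0, 0, 2, 1, 0, 0, 0, 0, 0, 0, 1, 0, 0, 0, 0, 0, 0, 1]
}}

```text
time: 6.22
tool_pos: [0.5186, 0.1725, 0.1298]
ee_rot: [3.138, -0.002, 1.899]
wrist_force: [2.8, 4.2, -0.6]
width: 0.0143
```

```bash
python3 - <<'E'
from snap import *
s=snap('side','s4');o=s['obs'];print(o['tool_pos'],o['width'],o['ee_rot'],o['wrist_force'],o['wrist_torque'],o['joint_torque'][5])
print('knob angle est',0.2155+np.pi-o['ee_rot'][2])
cv2.imwrite('pics/s4z.png',cv2.resize(s['pixels'][200:350,170:320,::-1],None,fx=4,fy=4,interpolation=cv2.INTER_CUBIC))
E
```

```text
[0.51860656 0.17245826 0.12981986] 0.014275794511110825 [ 3.13839380e+00 -2.36434976e-03  1.89947443e+00] [ 2.80757854  4.22111392 -0.56172488] [ 0.80558227 -0.4511716   0.64697852] 0.6500946544110775
knob angle est 1.4576182230057253
```

View pics/s4z.png

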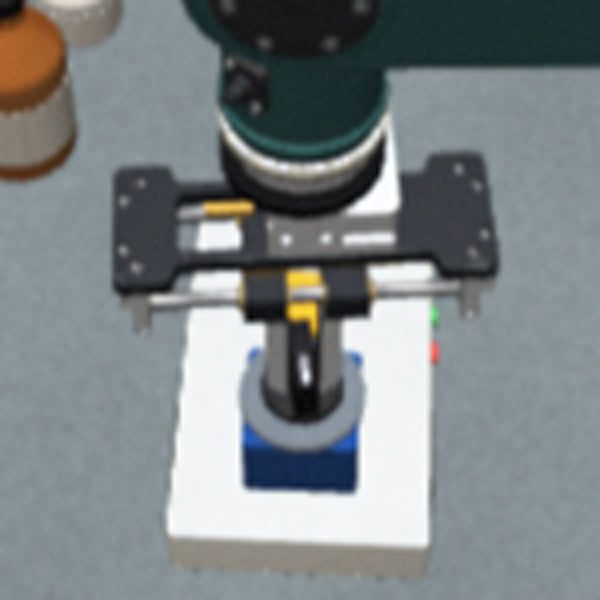

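The reaction torque jumped to 0.65 Nm at about 1.46 rad of tool turn, so the knob is at its stop. I'll release, lift, and check.

Request:
{"name": "arm_command", "arguments": {
  "plan": [0, 0, 0, 0, 0, 0, 0.7, 0, 0, 0, 0, 0, 0, 0.5, 0, 0, 0, 0, 0, 0, 0.5, 0, 0, 0, 0, 0, 0, 0.5, 0, 0, -3, 0, 0, 0, 0.5, 0, 0, -4, 0, 0, 0, 0.5, 0, 0, -5, 0, 0, 0, 0.2, 0, 0, 0, 0, 0, 0, 0]
}}

```text
time: 7.28
tool_pos: [0.5199, 0.1712, 0.2551]
ee_rot: [3.131, 0.001, 1.896]
wrist_force: [-0.3, -0.0, 0.4]
width: 0.0637
```

```bash
python3 - <<'E'
from snap import *
s=snap('wrist','w5');o=s['obs'];print(o['tool_pos'],o['width'],o['ee_rot'],o['wrist_force'])
# view target: hub at tool x +3cm; keep yaw for drive-aligned view (192.35deg): TCP
X=np.array([np.cos(.2155),np.sin(.2155)])
delta([*(np.array([.5413,.0697])+.03*X),.23],np.radians(192.35-0))
E
```

```text
[0.51994058 0.17115291 0.25512981] 0.06371752931853499 [3.13127091e+00 1.15705017e-03 1.89556969e+00] [-0.33472578 -0.03737036  0.44614533]
turn z -83.74 shift cm [ -3.03 -10.37   2.2 ] q6 after ~ -1.5719184288615715
```

View pics/w5.png

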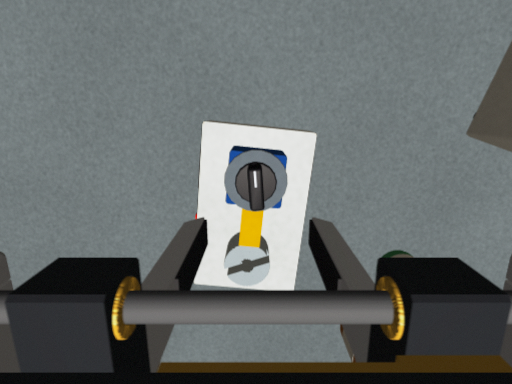

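The lock bar now ends short of the hub's rim at (249,245), and the slot runs from about (228,270) to (270,260). I'll get a better view of the hub using the yaw planned for grasping.

```bash
python3 - <<'E'
from snap import *
y=np.radians(16.6); X=np.array([np.cos(y),np.sin(y)])
delta([*(np.array([.5413,.0697])-.03*X),.22],y)
a=load('scene0');b=load('side0')
for n,lo,hi,r1,r2 in [('orange',(5,150,120),(16,255,255),(238,200,262,232),(225,183,245,215))]:
    p1,p2=cen(blob(a,lo,hi,r1)[0]),cen(blob(b,lo,hi,r2)[0]); print(n,p1,p2,tri(ray(a,*p1),ray(b,*p2)))
for n,p1,p2 in [('amber cap',(325,193),(169,198)),('jar top',(292,240),(188,185)),('green cap',(352,175),(149,238)),('red top',(217,226),(250,163))]:
    print(n,tri(ray(a,*p1),ray(b,*p2)))
E
```

```text
turn z 92.01 shift cm [-3.74 10.34  3.2 ] q6 after ~ 1.495497731518463
orange (248.16872427983537, 217.47942386831275) (234.48837209302326, 202.26356589147284) (array([ 0.63381448, -0.13665767,  0.04335681]), np.float64(0.003702863791260152))
amber cap (array([ 0.76291713, -0.01883698,  0.14470963]), np.float64(0.00016577478198141302))
jar top (array([ 0.76385866, -0.13260142,  0.07697104]), np.float64(0.001359046179191126))
green cap (array([0.77086453, 0.09034321, 0.12136277]), np.float64(0.00036480248914782924))
red top (array([ 0.62099278, -0.23313696,  0.10182649]), np.float64(0.0036224795120382005))
```

Request:
{"name": "arm_command", "arguments": {
  "plan": [0, 0, 0, 0, 0, 10.2, 0, 0, 0, 0, 0, 0, 10.2, 0, 0, 0, 0, 0, 0, 10.2, 0, 0, 0, 0, 0, 0, 10.2, 0, 0, 0, 0, 0, 0, 10.2, 0, 0, 0, 0, 0, 0, 10.2, 0, 0, 0, 0, 0, 0, 10.2, 0, 0, 0, 0, 0, 0, 10.2, 0]
}}

```text
time: 8.32
tool_pos: [0.517, 0.1705, 0.2469]
ee_rot: [-3.141, 0.004, 0.466]
wrist_force: [-0.4, 0.7, -1.0]
width: 0.0939
```

Request:
{"name": "arm_command", "arguments": {
  "plan": [0, 0, 0, 0, 0, 10.2, 0, -1.2, 3.5, 0, 0, 0, 0, 0, -1.2, 3.5, 1.2, 0, 0, 0, 0, -1.3, 3.3, 2, 0, 0, 0, 0, 0, 0, 0, 0, 0, 0, 0, 0, 0, 0, 0, 0, 0, 0]
}}

```text
time: 9.07
tool_pos: [0.5119, 0.062, 0.2167]
ee_rot: [-3.14, 0.001, 0.293]
wrist_force: [0.3, 1.1, 1.0]
width: 0.0941
```

```bash
python3 - <<'E'
from snap import *
s=snap('wrist','w6');o=s['obs'];print(o['tool_pos'],o['width'],o['ee_rot'],o['wrist_force'],o['joint_positions'])
print(proj(s,[.5413,.0697,.095]))
E
```

```text
[0.51188593 0.06199273 0.21668985] 0.09414217341114892 [-3.14037326e+00  1.28148187e-03  2.93396917e-01] [0.29814866 1.10310156 1.03671502] [9.98535746e-03 1.09750243e-02 1.44396353e+00 8.18041513e-04
 1.68822541e+00 1.28748075e+00]
[260.0012418  156.57450189]
```

View pics/w6.png

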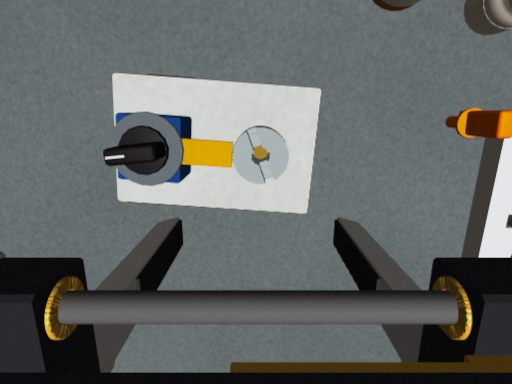

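```bash
python3 - <<'E'
from snap import *
s=load('w6')
cv2.imwrite('pics/w6z.png',cv2.resize(s['pixels'][115:195,220:300,::-1],None,fx=7,fy=7,interpolation=cv2.INTER_CUBIC))
E
```

```text
(no output)
```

View pics/w6z.png

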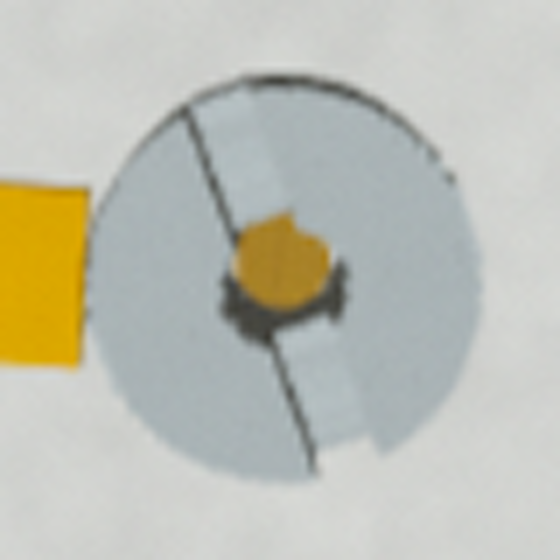

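The hub face is now fully clear, with the brass pin at (260,152). The slot is distinct, with edges from (246,130) to (265,182) and from (256,128) to (274,180).

```bash
python3 - <<'E'
from snap import *
s=load('w6')
z=lambda u,v,h=.095: onplane(s,220+u/7-.43,115+v/7-.43,h)[:2]
for (p,q) in [((183,108),(312,470)),((250,90),(375,455))]:
    d=z(*q)-z(*p); print(np.degrees(np.arctan2(d[1],d[0]))%180, z(*p),z(*q))
for t in [(285,278)]: print('hub',z(*t))
pts=np.array([(483,290),(88,290),(290,481),(437,405),(130,400),(100,200),(470,210)],float)
w=np.array([z(*p) for p in pts]); 
A=np.c_[2*w,np.ones(len(w))]; x=np.linalg.lstsq(A,(w**2).sum(1),rcond=None)[0]; print('fit',x[:2],np.sqrt(x[2]+x[:2]@x[:2]))
# knob angle check: bar top in image
g=cv2.cvtColor(s['pixels'],cv2.COLOR_RGB2HSV)
# rack seen / red handle region
y=np.radians(16.6); X=np.array([np.cos(y),np.sin(y)])
delta([*(np.array([.619,-.232])-.03*X),.22],y)
E
```

```text
36.22207636853986 [0.56126318 0.0896907 ] [0.5189789  0.05871825]
35.92878017282641 [0.56609572 0.08181374] [0.52354285 0.05097802]
hub [0.54347008 0.07007707]
fit [0.54262565 0.06987436] 0.026999300283876208
turn z 0.26 shift cm [-1.18 31.26 -0.26] q6 after ~ 1.291891259332044
```

Request:
{"name": "arm_command", "arguments": {
  "plan": [-0.2, 5, 0, 0, 0, 0, 0, -0.2, 5, 0, 0, 0, 0, 0, -0.2, 5, 0, 0, 0, 0, 0, -0.2, 5, 0, 0, 0, 0, 0, -0.2, 5, 0, 0, 0, 0, 0, -0.2, 5, 0, 0, 0, 0, 0, 0, 1.2, 0, 0, 0, 0, 0, 0, 0, 0, 0, 0, 0, 0]
}}

```text
time: 10.12
tool_pos: [0.5915, -0.24, 0.2173]
ee_rot: [-3.141, -0.0, 0.294]
wrist_force: [0.0, 1.0, -0.3]
width: 0.0942
```

```bash
python3 - <<'E'
from snap import *
s=snap('wrist','w7');o=s['obs'];print(o['tool_pos'],o['width'],o['ee_rot'],o['wrist_force'],o['joint_positions'])
print(proj(s,[.619,-.232,.102]))
E
```

```text
[ 0.59152714 -0.2399558   0.21733588] 0.09415884299922218 [-3.14066474e+00 -2.19580859e-04  2.93924784e-01] [ 0.04318598  0.97084514 -0.26031338] [-4.74596901e-01  2.85987096e-01  1.13188832e+00  8.29480344e-04
  1.72420428e+00  8.02401091e-01]
[259.15681454 159.60745928]
```

View pics/w7.png

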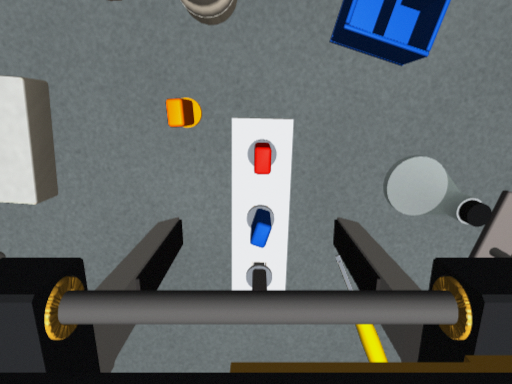

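The red handle is at (262,157), nearly aligned with the tool. The orange look-alike is well off at (182,112), and the blue and grey shafts are below in the picture. Next I'll measure the red handle's top.

```bash
python3 - <<'E'
from snap import *
s=load('w7')
h=cv2.cvtColor(s['pixels'],cv2.COLOR_RGB2HSV)
sub=s['pixels'][130:185,240:285]; print(h[145:176:4,262])
cv2.imwrite('pics/w7z.png',cv2.resize(sub[:,:,::-1],None,fx=10,fy=10,interpolation=cv2.INTER_CUBIC))
c=blob(s,(0,150,200),(8,255,255),(245,130,285,185))[0]; r=cv2.minAreaRect(c); print(r)
print(onplane(s,*r[0],.102))
m=(s['pixels'].min(2)>190).astype(np.uint8)*255; m[:,:225]=0;m[:,300:]=0;m[290:]=0
c=max(cv2.findContours(m,0,1)[0],key=cv2.contourArea);q=cv2.approxPolyDP(cv2.convexHull(c),4,True).reshape(-1,2);print(q)
w=np.array([onplane(s,u,v,.03)[:2] for u,v in q]);print(w)
E
```

```text
[[  0 240  87]
 [  2 225 236]
 [  2 211 237]
 [  2 207 237]
 [  2 208 237]
 [  2 211 237]
 [  2 221 237]
 [  1 208 212]]
((262.5, 160.5), (25.0, 15.0), 90.0)
[ 0.61910142 -0.23523741  0.102     ]
[[232 118]
 [292 119]
 [284 289]
 [232 289]]
[[ 0.64524845 -0.19210238]
 [ 0.66383883 -0.25746297]
 [ 0.45558491 -0.31564167]
 [ 0.43587278 -0.25065774]]
```

View pics/w7z.png

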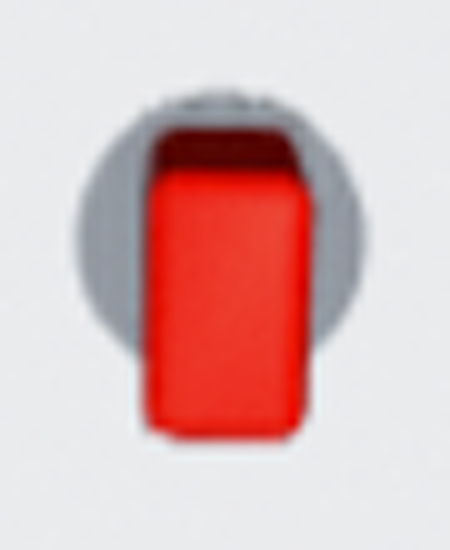

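```bash
python3 - <<'E'
from snap import *
s=load('w7')
print(onplane(s,261.6,153.3,.052), onplane(s,262.3,160.1,.102))
p=np.array([.6190,-.2352])
delta([*p,.067],np.radians(16.3))
E
```

```text
[ 0.61932638 -0.23482204  0.052     ] [ 0.61940731 -0.23494815  0.102     ]
turn z 0.6 shift cm [ 2.76  0.39 15.06] q6 after ~ 0.8128074848573239
```

Request:
{"name": "arm_command", "arguments": {
  "plan": [1.4, 0.18, 0, 0, 0, 0.6, 0.3, 1.4, 0.17, 0, 0, 0, 0, 0.5, 0, 0, 3, 0, 0, 0, 0.5, 0, 0, 3, 0, 0, 0, 0.5, 0, 0, 0, 0, 0, 0, 0.5, 0, 0, 0, 0, 0, 0, 0.5]
}}

```text
time: 10.92
tool_pos: [0.6198, -0.2357, 0.1587]
ee_rot: [3.141, -0.001, 0.284]
wrist_force: [-0.1, 0.2, 0.6]
width: 0.0476
```

```bash
python3 - <<'E'
from snap import *
s=snap('wrist','w8');o=s['obs'];print(o['tool_pos'],o['width'],o['ee_rot'])
delta([.6193,-.2349,.067],np.radians(16.3))
E
```

```text
[ 0.61975813 -0.23569573  0.15872384] 0.047603772198522756 [ 3.14060855e+00 -1.38371019e-03  2.83798961e-01]
turn z -0.06 shift cm [-0.03 -0.13  9.25] q6 after ~ 0.8370560334536187
```

View pics/w8.png

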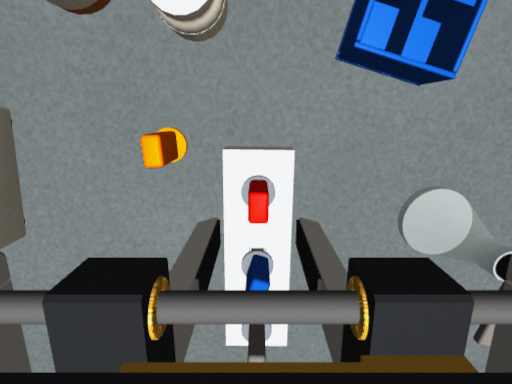

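The jaws are centred on the red handle at (258,200). I'll go down and grip.

Request:
{"name": "arm_command", "arguments": {
  "plan": [0, -0.03, 4, 0, 0, 0, 0.5, 0, 0, 4, 0, 0, 0, 0.5, 0, 0, 1.2, 0, 0, 0, 0.5, 0, 0, 0, 0, 0, 0, 0.6, 0, 0, 0, 0, 0, 0, 0.8, 0, 0, 0, 0, 0, 0, 1, 0, 0, 0, 0, 0, 0, 1, 0, 0, 0, 0, 0, 0, 1]
}}

```text
time: 11.98
tool_pos: [0.6197, -0.2362, 0.0673]
ee_rot: [3.139, -0.002, 0.283]
wrist_force: [0.4, 0.3, 4.9]
width: 0.0157
```

```bash
python3 - <<'E'
from snap import *
s=snap('wrist','w9');o=s['obs'];print(o['tool_pos'],o['width'],o['ee_rot'],o['wrist_force'],o['wrist_torque'])
E
```

```text
[ 0.61966107 -0.23624062  0.06727234] 0.015737116783015814 [ 3.13943288e+00 -2.41913380e-03  2.82904393e-01] [0.42257211 0.3368461  4.90308832] [-0.03469012  0.15118235  0.04141015]
```

Request:
{"name": "arm_command", "arguments": {
  "plan": [0, 0, -1, 0, 0, 0, 1, 0, 0, -2, 0, 0, 0, 1, 0, 0, -3, 0, 0, 0, 1, 0, 0, -3, 0, 0, 0, 1, 0, 0, -3, 0, 0, 0, 1, 0, 0, -2, 0, 0, 0, 1, 0, 0, 0, 0, 0, 0, 1, 0, 0, 0, 0, 0, 0, 1]
}}

```text
time: 13.02
tool_pos: [0.6182, -0.2355, 0.2046]
ee_rot: [-3.14, 0.001, 0.283]
wrist_force: [-0.4, -0.8, -1.5]
width: 0.0157
```

```bash
python3 - <<'E'
from snap import *
s=snap('wrist','w10');s=snap('side','s10');o=s['obs'];print(o['tool_pos'],o['width'],o['ee_rot'],o['wrist_force'],o['wrist_torque'])
delta([.5425,.0699,.20],np.radians(36.1))
delta([.5425,.0699,.20],o['ee_rot'][2])
cv2.imwrite('pics/s10z.png',cv2.resize(s['pixels'][60:260,150:350,::-1],None,fx=3,fy=3,interpolation=cv2.INTER_CUBIC))
E
```

```text
[ 0.61798348 -0.23544923  0.20386827] 0.016039155972936325 [-3.13950773e+00  2.24540893e-03  2.82888498e-01] [-0.3241797   0.01236038 -1.9143691 ] [-0.02176044  0.14276059 -0.03209675]
turn z -19.89 shift cm [ 11.89 -29.12   0.36] q6 after ~ 0.49105566936876766
turn z 0.0 shift cm [  1.27 -31.43   0.36] q6 after ~ 0.8382310309869928
```

View pics/w10.png

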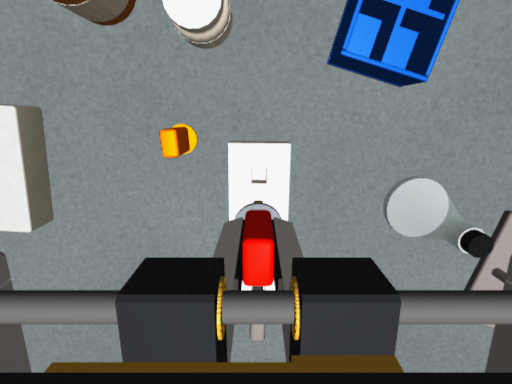

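View pics/s10z.png

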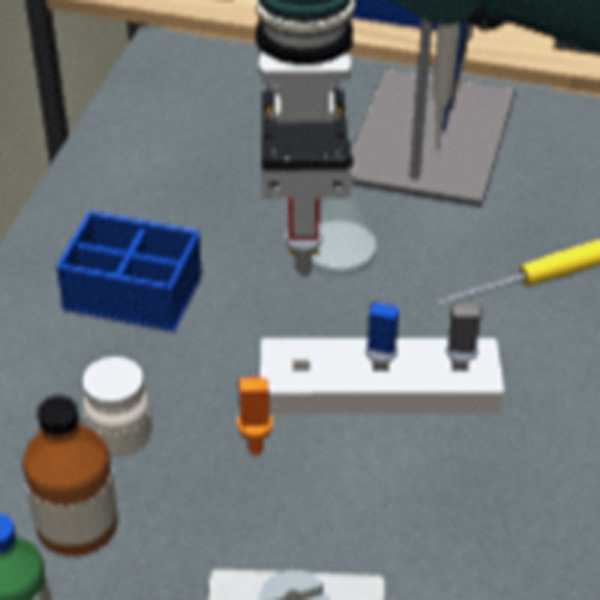

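The shaft is out of the rack and held upright, and the other shafts are undisturbed. I'll carry it to above the hub.

Request:
{"name": "arm_command", "arguments": {
  "plan": [0.2, -3, 0, 0, 0, 0, 1, 0.2, -5, 0, 0, 0, 0, 1, 0.2, -5, 0, 0, 0, 0, 1, 0.2, -5, 0, 0, 0, 0, 1, 0.2, -5, 0, 0, 0, 0, 1, 0.2, -5, 0, 0, 0, 0, 1, 0.1, -3.4, 0, 0, 0, 0, 1, 0, 0, 0, 0, 0, -9, 1]
}}

```text
time: 14.12
tool_pos: [0.5421, 0.072, 0.2044]
ee_rot: [-3.14, 0.002, 0.448]
wrist_force: [-0.5, -1.0, -2.3]
width: 0.0157
```

Request:
{"name": "arm_command", "arguments": {
  "plan": [0, 0, 0, 0, 0, 0, 1, 0, 0, 0, 0, 0, 0, 1]
}}

```text
time: 14.38
tool_pos: [0.5433, 0.069, 0.2048]
ee_rot: [-3.141, 0.001, 0.437]
wrist_force: [0.0, 0.6, -1.6]
width: 0.0161
```

```bash
python3 - <<'E'
from snap import *
s=snap('wrist','w11');b=snap('side','s11');a=snap('scene','c11');o=a['obs'];print(o['tool_pos'],o['width'],o['ee_rot'],o['wrist_force'],o['wrist_torque'])
delta([.5425,.0699,.186],o['ee_rot'][2])
print(proj(a,[.5425,.0699,.095]),proj(b,[.5425,.0699,.095]), proj(b,o['tool_pos']-np.array([0,0,.056])),proj(a,o['tool_pos']-np.array([0,0,.056])))
cv2.imwrite('pics/s11z.png',cv2.resize(b['pixels'][190:290,200:300,::-1],None,fx=6,fy=6,interpolation=cv2.INTER_CUBIC))
cv2.imwrite('pics/c11z.png',cv2.resize(a['pixels'][80:180,230:330,::-1],None,fx=6,fy=6,interpolation=cv2.INTER_CUBIC))
E
```

```text
[0.54354373 0.06886319 0.20512351] 0.015615641939065311 [-3.14127880e+00  5.53588476e-04  4.37753087e-01] [ 0.32636501 -0.99427839 -2.03401313] [-0.07349837  0.1908296  -0.02626638]
turn z 0.02 shift cm [-0.05 -0.14  1.92] q6 after ~ 1.1555321443834654
[275.30688508 142.61907317] [247.51304102 259.56549025] [247.20711663 244.60572895] [276.54061129 128.16403649]
```

View pics/s11z.png

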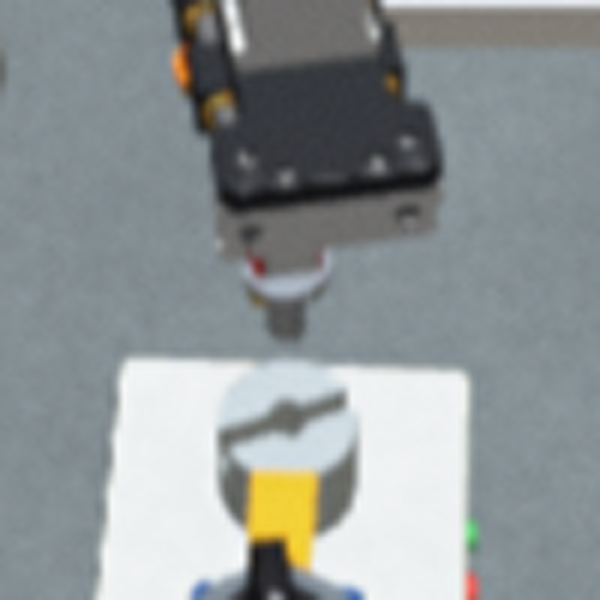

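View pics/c11z.png

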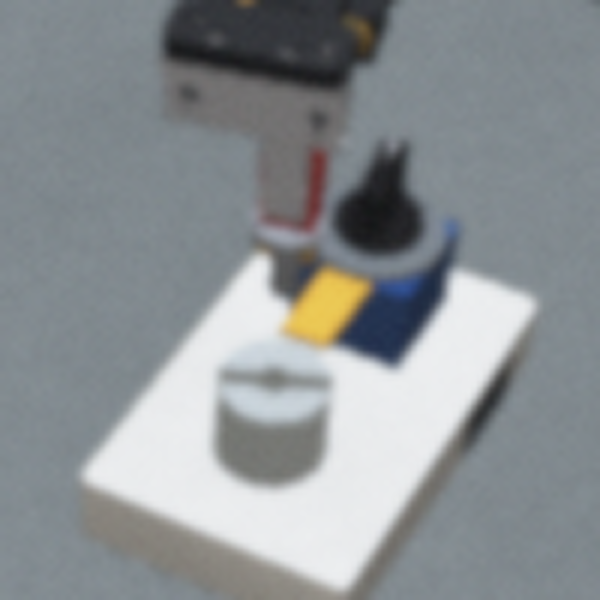

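The pilot tip is at scene (277.5,128) and side (248,246), which agrees with the tool pose to about a pixel. The bore centre is at scene (275.3,143) and side (248,259). I'll apply a small correction and start down, with the key about 11° short of the slot direction.

Request:
{"name": "arm_command", "arguments": {
  "plan": [-0.05, -0.08, 1, 0, 0, 0, 1, 0, 0, 2, 0, 0, 0, 1, 0, 0, 1.2, 0, 0, 0, 1, 0, 0, 0, 0, 0, 0, 1, 0, 0, 0, 0, 0, 0, 1]
}}

```text
time: 15.15
tool_pos: [0.5431, 0.0699, 0.164]
ee_rot: [3.141, -0.001, 0.44]
wrist_force: [-0.1, -0.2, -0.7]
width: 0.0163
```

```bash
python3 - <<'E'
from snap import *
s=snap('wrist','w12');b=snap('side','s12');a=snap('scene','c12');o=a['obs'];print(o['tool_pos'],o['width'],o['ee_rot'],o['wrist_force'],o['wrist_torque'])
im=np.hstack([cv2.resize(b['pixels'][225:285,215:275,::-1],None,fx=6.5,fy=6.5,interpolation=cv2.INTER_CUBIC),cv2.resize(a['pixels'][105:165,245:305,::-1],None,fx=6.5,fy=6.5,interpolation=cv2.INTER_CUBIC)])
cv2.imwrite('pics/sc12.png',im)
E
```

```text
[0.54329759 0.06992092 0.1644288 ] 0.01605567301781688 [ 3.14094726e+00 -1.68488163e-03  4.39986476e-01] [ 0.55498168  0.35949929 -2.21649756] [-0.04299359  0.13556494  0.01939163]
```

View pics/sc12.png

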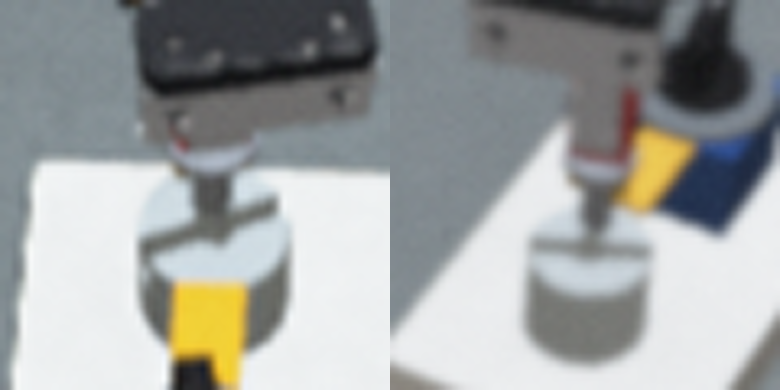

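Both views show the pilot over the bore within about 1 mm. I'll lower it gently into the bore.

Request:
{"name": "arm_command", "arguments": {
  "plan": [0, 0, 0.8, 0, 0, 0, 1, 0, 0, 0.5, 0, 0, 0, 1, 0, 0, 0.5, 0, 0, 0, 1, 0, 0, 0, 0, 0, 0, 1]
}}

```text
time: 15.8
tool_pos: [0.5423, 0.0699, 0.1446]
ee_rot: [-3.141, 0.001, 0.44]
wrist_force: [-0.2, 0.5, -1.9]
width: 0.016
```

The tip is in the bore, about 7 mm deep with no reaction force. I'll continue to key contact on the face.

Request:
{"name": "arm_command", "arguments": {
  "plan": [0, 0, 0.6, 0, 0, 0, 1, 0, 0, 0.5, 0, 0, 0, 1, 0, 0, 0.4, 0, 0, 0, 1, 0, 0, 0.3, 0, 0, 0, 1, 0, 0, 0, 0, 0, 0, 1]
}}

```text
time: 16.42
tool_pos: [0.5429, 0.07, 0.1294]
ee_rot: [3.141, -0.001, 0.44]
wrist_force: [-3.7, 0.6, 7.0]
width: 0.0159
```

The key rests on the face at TCP z 0.1294, pressing 7 N. I'll turn it toward the slot while pressing.

Request:
{"name": "arm_command", "arguments": {
  "plan": [0, 0, 0.05, 0, 0, -3, 1, 0, 0, 0.05, 0, 0, -3, 1, 0, 0, 0, 0, 0, -2, 1, 0, 0, 0, 0, 0, -2, 1, 0, 0, 0, 0, 0, 0, 1]
}}

```text
time: 17.05
tool_pos: [0.5427, 0.0699, 0.1263]
ee_rot: [-3.141, 0.0, 0.615]
wrist_force: [-0.9, 0.3, -1.4]
width: 0.0158
```

The key dropped in: the force fell to zero and z went to 0.1263. I'll push on to the spring.

Request:
{"name": "arm_command", "arguments": {
  "plan": [0, 0, 0.4, 0, 0, 0, 1, 0, 0, 0.4, 0, 0, 0, 1, 0, 0, 0.3, 0, 0, 0, 1, 0, 0, 0, 0, 0, 0, 1]
}}

```text
time: 17.55
tool_pos: [0.5429, 0.0699, 0.1164]
ee_rot: [3.141, -0.001, 0.614]
wrist_force: [-1.5, 0.1, 4.9]
width: 0.0157
```

Request:
{"name": "arm_command", "arguments": {
  "plan": [0, 0, 0.2, 0, 0, 0, 1, 0, 0, 0.2, 0, 0, 0, 1, 0, 0, 0, 0, 0, 0, 1]
}}

```text
time: 17.92
tool_pos: [0.5429, 0.0699, 0.1143]
ee_rot: [3.141, -0.001, 0.615]
wrist_force: [-4.5, -0.5, 10.4]
width: 0.0161
```

Request:
{"name": "arm_command", "arguments": {
  "plan": [0, 0, 0.2, 0, 0, 0, 1, 0, 0, 0.2, 0, 0, 0, 1, 0, 0, 0, 0, 0, 0, 1]
}}

```text
time: 18.3
tool_pos: [0.543, 0.07, 0.1142]
ee_rot: [3.14, -0.003, 0.615]
wrist_force: [-11.0, -0.1, 25.2]
width: 0.0159
```

Travel has stopped at z 0.1142 while the force rises to 25 N, which suggests the flange is on the face. I'll check by picture.

```bash
python3 - <<'E'
from snap import *
s=snap('wrist','w13');b=snap('side','s13');a=snap('scene','c13');o=a['obs'];print(o['time'],o['tool_pos'],o['width'],o['ee_rot'],o['wrist_force'],o['wrist_torque'])
im=np.hstack([cv2.resize(b['pixels'][225:285,215:275,::-1],None,fx=6.5,fy=6.5,interpolation=cv2.INTER_CUBIC),cv2.resize(a['pixels'][105:165,245:305,::-1],None,fx=6.5,fy=6.5,interpolation=cv2.INTER_CUBIC)])
cv2.imwrite('pics/sc13.png',im)
E
```

```text
18.4 [0.54297481 0.06997396 0.11422366] 0.015649682828273517 [ 3.13967383e+00 -2.91874214e-03  6.14668487e-01] [-10.19744436  -0.35741009  24.36833972] [-0.07037175  2.46171061  0.06201567]
```

View pics/sc13.png

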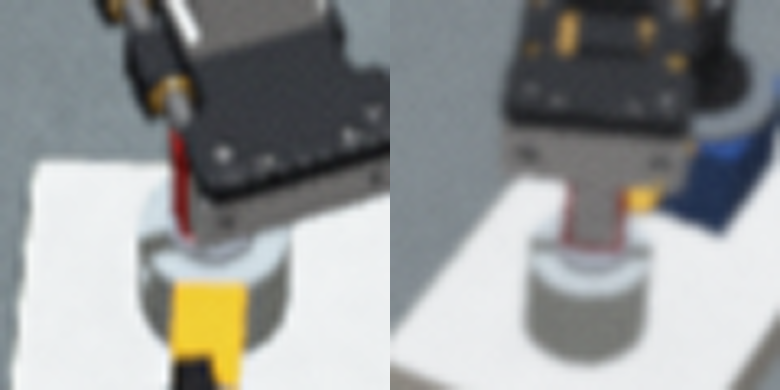

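View pics/w13.png

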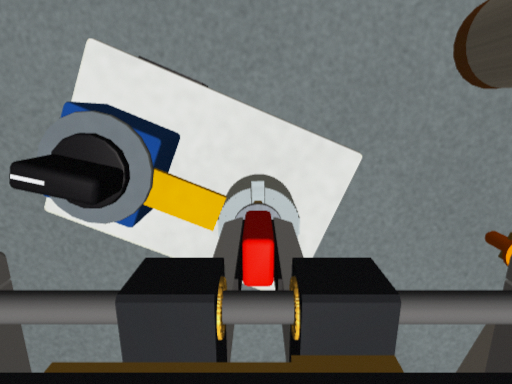

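Both views show the flange seated on the hub face, with the slot running out from under it in line with the key. I'll relieve the side load and confirm it stays down.

Request:
{"name": "arm_command", "arguments": {
  "plan": [-0.1, -0.07, 0, 0, 0, 0, 1, -0.06, -0.04, -0.05, 0, 0, 0, 1, 0, 0, 0, 0, 0, 0, 1, 0, 0, 0, 0, 0, 0, 1]
}}

```text
time: 18.95
tool_pos: [0.5429, 0.07, 0.1142]
ee_rot: [3.137, -0.006, 0.615]
wrist_force: [-4.1, -0.5, 19.7]
width: 0.0163
```

Request:
{"name": "arm_command", "arguments": {
  "plan": [0, 0, 0, 0, 0, 2, 1, 0, 0, 0, 0, 0, -4, 1, 0, 0, 0, 0, 0, 2, 1, 0, 0, 0, 0, 0, 0, 1, 0, 0, 0, 0, 0, 0, 1]
}}

```text
time: 19.58
tool_pos: [0.5432, 0.0699, 0.1143]
ee_rot: [3.137, -0.007, 0.615]
wrist_force: [-3.9, -0.2, 20.2]
width: 0.0156
```

```bash
python3 - <<'E'
from snap import *
s=snap('wrist','w14');b=snap('side','s14');a=snap('scene','c14');o=a['obs'];print(o['time'],o['tool_pos'],o['width'],o['ee_rot'],o['wrist_force'],o['wrist_torque'])
# flange rim front in w14 & bar end position (bar top at .1)
c=blob(s,(18,150,120),(28,255,255),(140,150,240,240))[0]; r=cv2.boxPoints(cv2.minAreaRect(c))
Y=np.array([-np.sin(.2155),np.cos(.2155)])
for p in r: print(p,((onplane(s,*p,.1)[:2]-[.5425,.0699])@Y*1000).round(1))
im=np.hstack([cv2.resize(b['pixels'][225:285,215:275,::-1],None,fx=6.5,fy=6.5,interpolation=cv2.INTER_CUBIC),cv2.resize(a['pixels'][105:165,245:305,::-1],None,fx=6.5,fy=6.5,interpolation=cv2.INTER_CUBIC)])
cv2.imwrite('pics/sc14.png',im)
E
```

```text
19.675 [0.54315868 0.06991622 0.11426804] 0.01610907195099439 [ 3.13690983 -0.00691339  0.61462895] [-4.50169405  0.23056773 19.25798492] [-0.03369411  1.27883392 -0.02549576]
[140.51683 203.76831] 74.6
[153.91881 168.5881 ] 73.8
[226.10893 196.08911] 26.9
[212.70695 231.26932] 26.3
```

View pics/sc14.png

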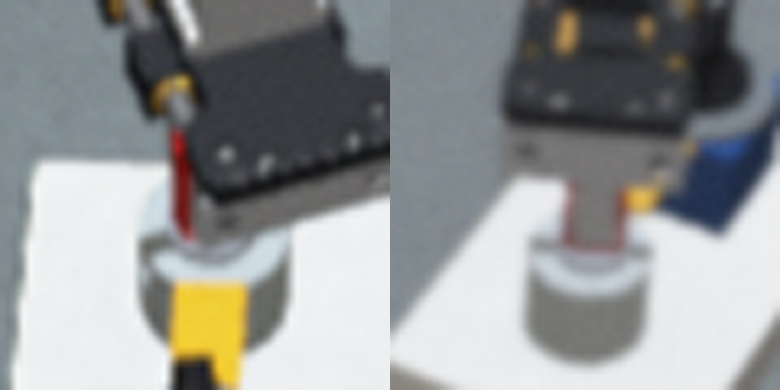

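```bash
python3 - <<'E'
from snap import *
s=load('w1'); Y=np.array([-np.sin(.2155),np.cos(.2155)])
for p in ((175+47/4.4,110+136/4.4),(175+51/4.4,110+238/4.4)): print(((onplane(s,*p,.1)[:2]-[.5425,.0699])@Y*1000).round(1))
E
```

```text
-23.9
-24.2
```

```bash
python3 - <<'E'
from snap import *
s=load('w6'); Y=np.array([-np.sin(.2155),np.cos(.2155)])
for z in (.098,.1): print([((onplane(s,220+u/7-.43,115+v/7-.43,z)[:2]-[.5425,.0699])@Y*1000).round(1) for u,v in ((89,190),(82,365))])
from bench import close_job
print(robot.get_obs()['wrist_force'],close_job())
E
```

```text
[np.float64(27.0), np.float64(26.6)]
[np.float64(26.8), np.float64(26.4)]
the job is handed in; nothing more can be done
[-4.35610743 -0.64397254 19.42226435] None
```

The job is done and handed in at about 19.7 s. The shaft is home in the hub, and the arm is still gripping it and pressing down with about 19 N.

- **Clamp knob:** I turned it clockwise until the reaction torque rose to 0.65 N m, with the tool at about 1.46 rad against the stop at 1.4. The pictures put the end of the lock bar about 26.6 mm from the hub axis, just past the 27 mm rim by my measure. That is about 50.6 mm of travel against the stated 52, within what I'd expect of the camera measurement.
- **Shaft:** I took the red-handled shaft from the rack and lowered its pilot into the bore with the key about 11° short of the slot. I then turned it while pressing about 7 N. The key slipped in: the force fell to zero and the tool dropped 3 mm.
- **Home position:** Pushing on against the spring, travel stopped hard at tool height 0.1142 m, unchanged as the force rose from 10 to 25 N. A ±2° wiggle under load left the height unchanged. Both fixed cameras show the flange on the hub face.

**Small disagreements:** The drop from the key touching the face to home measured 15.2 mm, against 16 mm from the drawing. About 4 N of sideways force remains. I touched nothing else on the bench.

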